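# Right the fallen flask, then free and hold up the warming-box cover

### The job

Get the grease flasks ready for the warming box: first stand the fallen flask upright in the gap of its row on the cork strip and let go of it, leaving its neighbours standing where they are. Then, before touching the slide catch, tug the grey box's cover by its bar handle to learn whether it is caught: the catch is unmarked and locks at one end of its travel only, so if the cover is caught slide it to the other end, and if not leave it. Open the cover at least half-way and finish still holding it open, as it drops shut if let go.

Things in the scene. Friction and masses are not known exactly. Their poses are not given: they have to be found in the camera images.
- flask_center (a point): centre (half-way up) of the fallen flask: a white square plastic flask 46 x 46 mm, body 75 mm high, with a short neck and on top a black ball stopper 28 mm across, 106 mm tall in all, 250 g. z axis from its underside to its ball. It starts lying on one flat side on the strip, roughly along it, ball towards the robot. Held by the ball it swings freely between two finger pads. The underside is 53 mm behind this point
- flask_ball (a point): centre of the fallen flask's ball stopper (28 mm across): 92 mm above the flask's underside, 39 mm from flask_center. 26 mm above the table as it lies, 95 mm above it when it stands on the strip
- lane: the light cork strip that the row stands on, fixed, 400 x 90 mm and 3 mm thick; x axis along it (away from the robot), y across it, z up; origin at table height on its centre line, 190 mm from its near end. The neighbours stand on its centre line at x = -145, +115 and +175 mm; the gap of the row lies between the first two
- flask_near: a white square flask (46 x 46 mm, 106 mm tall with its black ball stopper), standing in the row on the strip; origin: centre of its underside, z axis towards its ball (the one nearest the robot)
- flask_mid: a white square flask (46 x 46 mm, 106 mm tall with its black ball stopper), standing in the row on the strip; origin: centre of its underside, z axis towards its ball (just beyond the gap)
- flask_far: a white square flask (46 x 46 mm, 106 mm tall with its black ball stopper), standing in the row on the strip; origin: centre of its underside, z axis towards its ball (the farthest)
- box: the grey sheet-metal warming box, fixed, 200 mm deep (x) x 260 mm wide (y) x 130 mm high; origin at the centre of its underside, front towards its -x (the robot), z up
- cover (a joint): angle of the box's flat cover (200 x 260 x 6 mm, 500 g), rad: 0 shut, growing as its front edge rises; stop at 1.2. It is hinged along the box's far top edge and always falls shut if let go. When caught it has about 0.027 rad of play (5 mm at the front edge) before the catch stops it
- cover_hinge (a point): on the hinge axis, middle of the box's far top edge (130 mm high); the axis runs along the box's y
- cover_handle (a point): middle of the black bar handle (a round bar 80 mm long and 11 mm thick on two thin posts, along the box's y, standing 35 mm above the cover) near the cover's front edge; the point is 182 mm in front of the hinge, 55 mm to the -y side of the middle and, with the cover shut, 41 mm above the hinge
- catch (a joint): position of the slide catch along the box's y, m: 0 at the end nearer the handle (-y end), 0.036 at the other end. It starts anywhere and stays where it is left (about 2 N of friction). A hidden keeper holds the cover if the catch stands in one half of its travel and not in the other (nor in the middle 4 mm); which half differs from start to start and cannot be seen
- catch_tab (a point): centre of the catch's upright black tab (18 mm along the box's x, 14 mm along its y, 26 mm tall, its foot 8.5 mm above the cover's underside), near the cover's front edge: 178 mm in front of the hinge and, at joint value 0, 47 mm to the +y side of the middle, at 0.036 83 mm; the top of the tab is 13 mm above this point, the cover's upper face 15.5 mm below it
There are look-alikes about, which are no part of the job. Leave any purple or turquoise look-alike of the part that bears flask_center alone.

How it is judged:
By the outcome, as a careful person would: the job done as asked, in the order asked, and still so for the second after the job is handed in, while the arm keeps its last pose, push and grip.
It also fails if it takes over 72 s, if anything falls off the work surface, if the arm or the gripper's body presses on something with over 40 N, if the wrist force passes 120 N, or if a joint passes its speed limit or range.

### The arm

A 6-joint arm with a two-finger parallel gripper is mounted at the origin on the work surface. World frame = base frame: x ahead of the robot, y to its left, z up, the work surface at z = 0. Lengths are in mm, angles in rad, forces in N, time in s.
With the tool pointing down it reaches from about 350 to 875 mm from the base axis. Payload 4.2 kg.
Tool frame: the origin (TCP) lies at the very end of the fingers, on their centre line; the grasp point (between the pads) lies 19 mm behind it; z points along the fingers, y is the line along which they close (so a half turn about z gives the same grasp; the last joint's range is limited). The gripper opens to 85 mm and grips with 20 to 120 N. Pads are 22 mm wide; open, the fingers measure 114 mm over their backs; the gripper's body (76 mm by 85 mm) begins 54 mm behind the grasp point. The pads swing forward as they close: fully open they stand 13 mm farther back than shut.
Start: joints at [1.405, 0.385, 0.008, 0, -1.194, -0.259], TCP at [257.553, 569.443, 231.312] pointing down, gripper open.
Joint ranges: [-3.14, 3.14], [-1.21, 2.06], [-1.07, 1.41], [-3.16, 2.05], [-2.99, -0.16], [-3.1, 3.1]. Speed limits (rad/s): [2.79, 2.79, 3.14, 3.14, 3.14, 3.14].

### API

Orientations are given as a unit quaternion [x, y, z, w].
In Python, from bench import arm gives the robot as it stands.
- The arm moves only by the tool servo_tool, never from a script. Its argument "rows" is a list that holds one entry, the list of rows, each a list of 7 numbers: the finger opening in mm, from 0 to 85.4, then the shift along the tool's x, y, z in mm, then the turn, a rotation vector about the tool's x, y, z in rad. A call has 1 to 10 rows; each row is the pose to reach, as a shift and turn from the pose commanded when the call began, along the tool's axes at that moment; what a row does not reach only later rows make up. A row lasts 1/8 s, in which the tool goes at most 62.5 mm and 10.7 degrees, less where a joint would pass 70% of its speed; a pose out of reach is approached as far as the arm can. A call with a gripper value outside its range is refused whole. The fingers move at their own pace and stop on an object; the grip force is fixed at half the most. Time passes only in rows, so rows that repeat a pose let the fingers close. It gives the time, the measured TCP pose, the force, the opening and the grip force at its end, in the units of the state.
- arm.read_state(): the state, without advancing time (a new reading comes with each control period).
- arm.get_image(name): name is "scene" or "top" or "wrist"; returns the picture (400x640x3 uint8, red, green, blue); there is no depth.
- arm.camera_params(name): a dict with "intrinsics" (3x3 intrinsics, pixels), "R" (3x3) and "t" (3): a world point X has camera coordinates R X + t. Camera axes: x right, y down, z forward; pixel columns grow to the right and rows downward; lengths in mm; the calibration is good to about 2 mm. The wrist camera is an equidistant fisheye: a pixel r from the principal point sees the ray r / f radians off the axis. A picture is of the moment at which its call begins: read the wrist's pose just before it. camera_params takes no time and is no camera call; for the wrist camera it gives the pose at the moment of the call.
- arm.job_done(): hands the job in; it is judged then, once.
The state is a dict: "clock": time; "joints": joint angles; "joint_vel": joint speeds; "joint_efforts": joint torques, N m; "position": TCP position; "ee_rot": TCP orientation; "contact_force": force on the tool from outside, world axes, zero at the start; "wrist_torque": the same for the moment, N m; "gripper_width": finger opening in mm; "grasp_force": force on a finger pad.
Only numpy, scipy, OpenCV 4.12 (cv2) and the standard library are available. Lean on these libraries where they do the work, as an engineer would, in place of code of your own. Each camera call takes 0.05 s, during which the arm holds its last target. There are 200 camera calls.

## Working session

There is one attempt and no reset: what is moved stays moved. The work goes in short steps, Python scripts to look and compute and a tool call to move; the robot and the scene stay as the last step left them, time stands still between calls to the robot, and variables do not carry over. Pictures are saved under pics/ and viewed, at most 10 in all, crops included, and the job is handed in when it is done.

Besides the shell and the picture viewer there is one more tool, called after ">>>" as name(argument=value, ...), one argument or row to a line, values as JSON. servo_tool: Moves the arm, as the interface text tells. Its arguments: {"type":"object","properties":{"rows":{"type":"array"}},"required":["rows"]}

```bash
mkdir -p pics; ls
python3 - <<'E'
from bench import arm
import cv2,numpy as np
s=arm.read_state();print(s)
for n in("scene","top"):
    im=arm.get_image(n);cv2.imwrite(f"pics/{n}0.png",im[:,:,::-1]);p=arm.camera_params(n);print(n,{k:np.round(v,3).tolist() for k,v in p.items()})
E
```

```text
pics
{'clock': 0.0, 'joints': array([ 1.40460236e+00,  3.85576557e-01,  6.61430897e-03, -5.34418921e-04,
       -1.19397654e+00, -2.58615618e-01]), 'joint_vel': array([ 0.00206523,  0.00049009, -0.00125142, -0.0005384 , -0.00182964,
        0.0005712 ]), 'joint_efforts': array([ 2.73056839e-04, -3.92292058e+01,  1.88406783e+01,  4.18628767e+00,
       -4.69617167e-03,  5.46476912e-06]), 'position': array([257.3155153 , 568.92996183, 230.19973665]), 'ee_rot': array([ 9.77505405e-01, -2.10907500e-01, -1.98606451e-04,  1.08156047e-03]), 'contact_force': array([ 0.13843964, -0.61094233,  0.21261235]), 'wrist_torque': array([-0.06163304,  0.00985318,  0.01026842]), 'grasp_force': 0.0, 'gripper_width': 85.43270593497255}
scene {'intrinsics': [[399.628, 0.0, 326.283], [0.0, 399.628, 197.636], [0.0, 0.0, 1.0]], 'R': [[0.815, 0.579, -0.016], [0.42, -0.61, -0.671], [-0.399, 0.54, -0.741]], 't': [-461.823, -77.089, 1134.827]}
top {'intrinsics': [[434.75, 0.0, 317.961], [0.0, 434.75, 201.464], [0.0, 0.0, 1.0]], 'R': [[0.023, -1.0, 0.009], [-0.993, -0.024, -0.117], [0.117, -0.006, -0.993]], 't': [101.539, 496.422, 1031.417]}
```

View pics/scene0.png

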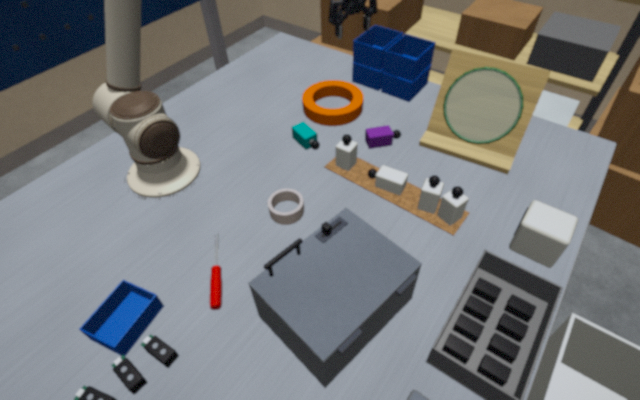

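View pics/top0.png

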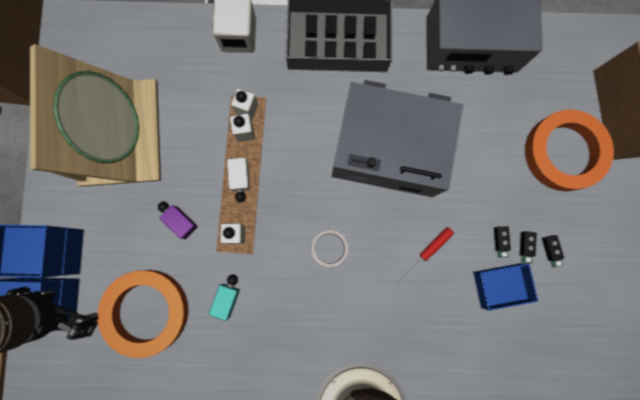

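The top view shows the strip (columns 218–266, rows 95–252), the fallen flask's body near (238,173) and its ball near (240,197). The box has its handle near (420,172) and its tab near (371,162). I'll enlarge both areas.

Run:
```python
import cv2,numpy as np
a=cv2.imread("pics/top0.png")
c=cv2.resize(a[88:260,205:280],None,fx=3.4,fy=3.4,interpolation=cv2.INTER_CUBIC)
d=cv2.resize(a[75:203,325:470],None,fx=3.4,fy=3.4,interpolation=cv2.INTER_CUBIC)
o=np.zeros((590,c.shape[1]+d.shape[1]+10,3),np.uint8);o[:c.shape[0],:c.shape[1]]=c;o[:d.shape[0],c.shape[1]+10:]=d
print(c.shape,d.shape);cv2.imwrite("pics/crop.png",o)
```

```text
(585, 255, 3) (435, 493, 3)
```

View pics/crop.png

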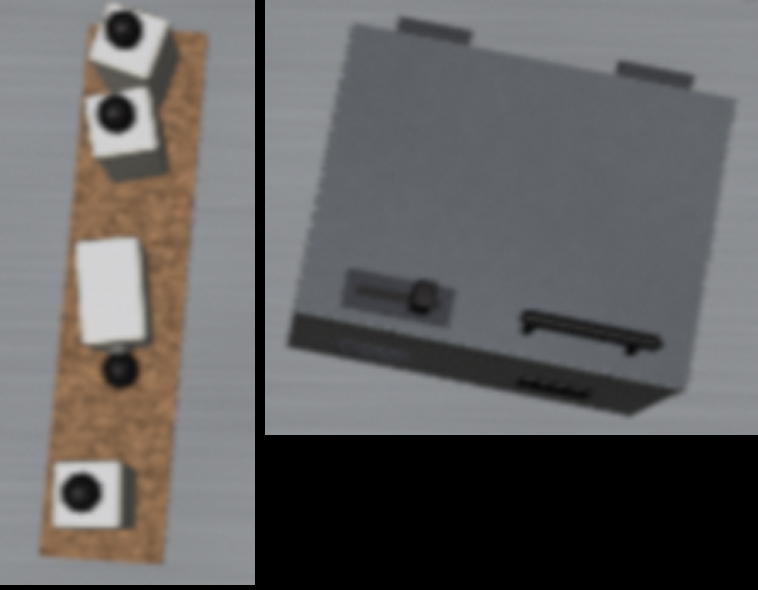

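The crop shows the near neighbour's ball at (81,492), mid at (117,113), far at (124,29), and the fallen ball at (119,370) with the body's top face between (76,242) and (146,340). The handle runs (525,318)–(658,342), and the tab's top is about (425,288).

```bash
cat > h.py <<'E'
import numpy as np,cv2
from bench import arm
from scipy.spatial.transform import Rotation as Rn
def ray(p,u,v):
    K,R,t=[np.array(p[k]) for k in("intrinsics","R","t")]
    return -R.T@t, R.T@np.linalg.inv(K)@[u,v,1]
def at(p,u,v,z):
    o,d=ray(p,u,v);return o+d*(z-o[2])/d[2]
def proj(p,X):
    K,R,t=[np.array(p[k]) for k in("intrinsics","R","t")]
    c=K@(R@np.asarray(X,float)+t);return c[:2]/c[2]
E
python3 - <<'E'
from h import *
np.set_printoptions(precision=1,suppress=True)
p=arm.camera_params("top")
S=lambda x,y,z:at(p,205-.35+x/3.4,88-.35+y/3.4,z)
B=lambda x,y,z:at(p,325-.35+(x-265)/3.4,75-.35+y/3.4,z)
print("strip",*[S(x,y,3) for x,y in((40,556),(163,563),(208,35),(90,25))])
print("balls n,m,f",*[S(x,y,95) for x,y in((81,492),(117,113),(124,29))])
print("fallen ball",S(119,370,26))
print("body",*[S(x,y,49) for x,y in((76,242),(139,238),(146,340),(84,345))])
print("cover FL FR NR NL",*[B(x,y,136) for x,y in((352,25),(736,98),(685,390),(295,313))])
print("handle",B(525,318,171),B(658,342,171),"tab",B(425,288,164.5))
E
```

```text
strip [367.9 359.8   3. ] [364.9 270.8   3. ] [761.2 252.8   3. ] [766.7 342.    3. ]
balls n,m,f [411.  314.2  95. ] [670.8 301.7  95. ] [730.6 299.5  95. ]
fallen ball [501.9 304.7  26. ]
body [589.9 335.1  49. ] [593.9 290.6  49. ] [520.8 282.6  49. ] [516.2 326.   49. ]
cover FL FR NR NL [755.3  46.9 136. ] [ 711.6 -208.7  136. ] [ 515.  -172.4  136. ] [559.4  81.2 136. ]
handle [552.8 -61.6 171. ] [ 539.6 -145.   171. ] tab [571.8   0.5 164.5]
```

```bash
cat >> h.py <<'E'
np.set_printoptions(precision=3,suppress=True)
def go(X,yaw=None,tilt=None):
    """shift+rotvec in tool axes from measured pose to TCP X, tool down with tool x at angle yaw (or full Rotation)"""
    s=arm.read_state();R=Rn.from_quat(s["ee_rot"])
    T=Rn.from_rotvec([0,0,yaw])*Rn.from_euler('x',np.pi) if tilt is None else tilt
    d=R.inv().apply(np.array(X)-s["position"]);r=(R.inv()*T).as_rotvec()
    print("shift",np.round(d,1),"turn",np.round(r,3),"clk",round(s["clock"],2))
def st():
    s=arm.read_state();print("clk",round(s["clock"],2),"pos",s["position"],"F",s["contact_force"],"w",round(s["gripper_width"],1),"gf",round(s["grasp_force"],1),"j",s["joints"])
E
python3 - <<'E'
from h import *
p=arm.camera_params("scene")
for n,X in dict(ball=(501.9,304.7,26),near=(411,314.2,95),mid=(670.8,301.7,95),h1=(552.8,-61.6,171),h2=(539.6,-145,171),tab=(571.8,.5,164.5)).items(): print(n,proj(p,X))
go([501.9,304.7,150],0.10)
a=cv2.imread("pics/scene0.png")
cv2.imwrite("pics/sc.png",np.hstack([cv2.resize(a[125:245,318:478],(480,360),interpolation=2),cv2.resize(a[210:290,255:355],(320,256),interpolation=2).repeat(1,0) if 0 else cv2.resize(a[205:295,255:335],(320,360),interpolation=2)]))
E
```

```text
ball [371.903 171.875]
near [346.291 137.918]
mid [433.728 179.675]
h1 [299.979 238.952]
h2 [265.492 266.62 ]
tab [327.247 224.324]
shift [331.7 139.8  80.6] turn [ 0.002  0.    -0.525] clk 0.1
```

View pics/sc.png

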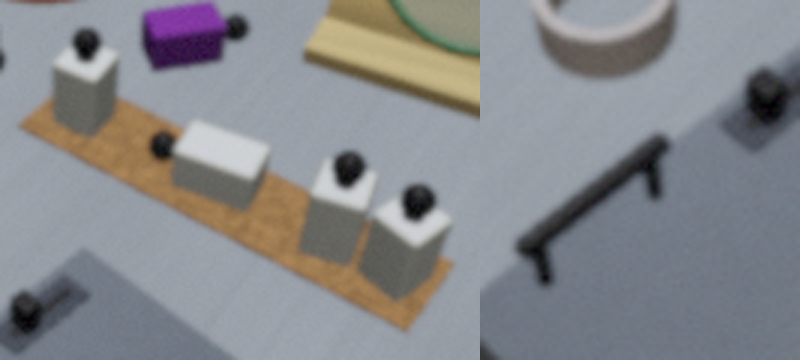

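The scene view agrees with the top view to within about 2 px: ball at (372,174), handle ends at (300,241) and (266,266). I'm moving above the ball.

>>> servo_tool(
  rows=[
    [[60,332,140,80,0,0,-0.525],[60,332,140,80,0,0,-0.525],[60,332,140,80,0,0,-0.525],[60,332,140,80,0,0,-0.525],[60,332,140,80,0,0,-0.525],[60,332,140,80,0,0,-0.525],[60,332,140,80,0,0,-0.525],[60,332,140,80,0,0,-0.525],[60,332,140,80,0,0,-0.525]],
  ],
)

```text
clock: 1.23
position: [501.8, 306.2, 151.7]
ee_rot: [0.999, 0.051, 0.0, -0.0]
contact_force: [-0.2, 0.5, 0.5]
gripper_width: 59.9
grasp_force: 0.0
```

Run:
```python
from h import *
st();im=arm.get_image("wrist");p=arm.camera_params("wrist")
cv2.imwrite("pics/w1.png",im[:,:,::-1]);print(p)
K,R,t=[np.array(p[k]) for k in("intrinsics","R","t")]
c=R@np.array([501.9,304.7,26])+t;r=np.hypot(c[0],c[1]);th=np.arctan2(r,c[2]);print("pred ball",K[0,2]+K[0,0]*th*c[0]/r,K[1,2]+K[1,1]*th*c[1]/r)
go([501.9,304.7,15],0.10)
```

```text
clk 1.23 pos [501.803 306.158 151.656] F [-0.232  0.541  0.463] w 59.9 gf 0.0 j [ 0.823  0.389 -0.198 -0.    -0.982  0.85 ]
{'intrinsics': array([[309.707,   0.   , 318.521],
       [  0.   , 309.707, 204.928],
       [  0.   ,   0.   ,   1.   ]]), 'R': array([[ 0.1  , -0.995,  0.   ],
       [-0.959, -0.097,  0.268],
       [-0.267, -0.027, -0.963]]), 't': array([254.497, 497.449, 444.772])}
pred ball 320.3901967959647 198.1464560197077
shift [ -0.1   1.6 136.7] turn [-0.001 -0.001  0.002] clk 1.27
```

View pics/w1.png

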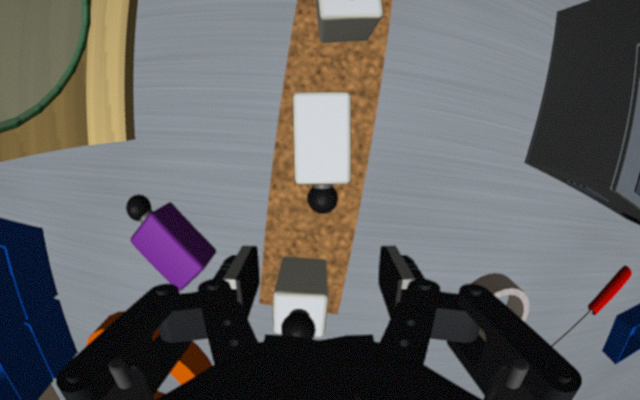

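The wrist view has the ball at (322,198) against a predicted (320,198), and the flask is parallel to the fingers. I'm descending in two steps, then closing.

>>> servo_tool(
  rows=[
    [[60,0,2.5,60,0,0,0],[60,0,2.5,110,0,0,0],[60,0,2.5,137,0,0,0],[60,0,2.5,137,0,0,0],[60,0,2.5,137,0,0,0],[20,0,2.5,137,0,0,0],[20,0,2.5,137,0,0,0],[20,0,2.5,137,0,0,0],[20,0,2.5,137,0,0,0],[20,0,2.5,137,0,0,0]],
  ],
)

```text
clock: 2.52
position: [503.1, 303.2, 16.1]
ee_rot: [0.999, 0.05, 0.001, -0.001]
contact_force: [-2.4, -0.1, 6.9]
gripper_width: 24.9
grasp_force: 58.5
```

Run:
```python
from h import *
st();im=arm.get_image("wrist");cv2.imwrite("pics/w2.png",im[100:360,160:480,::-1])
```

```text
clk 2.52 pos [503.132 303.191  16.096] F [-2.45  -0.139  6.856] w 24.9 gf 58.5 j [ 0.818  0.555 -0.331  0.    -0.682  0.853]
```

View pics/w2.png

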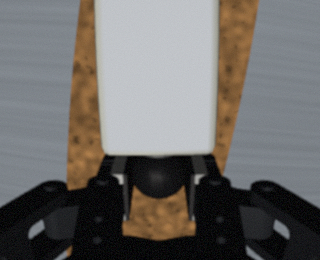

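The ball sits at crop (158,177) between the fingers. The opening reads 24.9 mm, not 28, so the pads hold it off-centre, too high. I'll open, go 5 mm lower and regrip.

>>> servo_tool(
  rows=[
    [[45,0,0,0,0,0,0],[45,-1,0,0,0,0,0],[45,-1,0,5,0,0,0],[45,-1,0,5,0,0,0],[45,-1,0,5,0,0,0],[20,-1,0,5,0,0,0],[20,-1,0,5,0,0,0],[20,-1,0,5,0,0,0],[20,-1,0,5,0,0,0]],
  ],
)

```text
clock: 3.7
position: [501.7, 302.6, 9.6]
ee_rot: [0.999, 0.05, 0.0, -0.0]
contact_force: [-0.2, -0.0, 3.2]
gripper_width: 25.1
grasp_force: 58.8
```

>>> servo_tool(
  rows=[
    [[20,0,0,-10,0,0,0],[20,0,0,-20,0,0,0],[20,0,0,-30,0,0,0],[20,0,0,-40,0,0,0],[20,0,0,-55,0,0,0],[20,0,0,-70,0,0,0],[20,0,0,-85,0,0,0],[20,0,0,-100,0,0,0],[20,0,0,-100,0,0,0],[20,0,0,-100,0,0,0]],
  ],
)

```text
clock: 4.95
position: [501.2, 302.2, 108.9]
ee_rot: [0.999, 0.05, -0.0, 0.0]
contact_force: [-1.0, -0.0, -2.4]
gripper_width: 24.9
grasp_force: 59.0
```

Run:
```python
from h import *
st();im=arm.get_image("scene");w=arm.get_image("wrist")
cv2.imwrite("pics/s3.png",np.hstack([cv2.resize(im[80:240,310:470],(400,400),interpolation=2),w[60:360,120:520][:, :]if 0 else cv2.resize(w[40:360,160:480],(400,400))])[:,:,::-1])
L=np.array([.9989,-.046]);X=np.array([411,313.7])+130*L;print(X);go([*X,115],-0.046)
```

```text
clk 4.95 pos [501.183 302.196 108.918] F [-0.987 -0.048 -2.404] w 24.9 gf 59.0 j [ 0.819  0.432 -0.253 -0.    -0.887  0.852]
[540.857 307.72 ]
shift [40.1 -1.6 -6.6] turn [0.001 0.001 0.146] clk 5.05
```

View pics/s3.png

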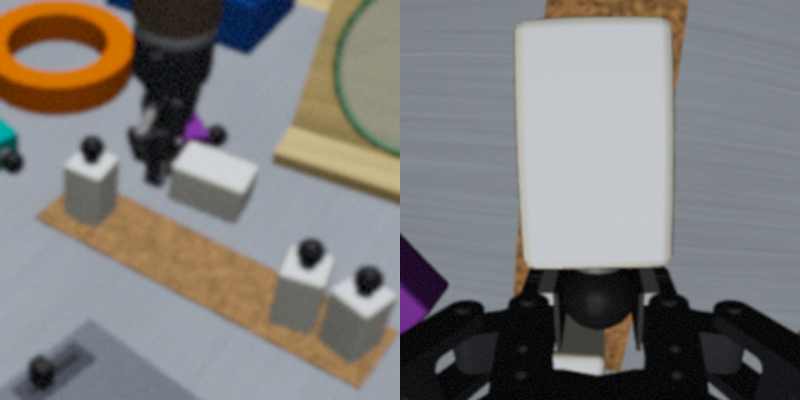

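Run:
```python
from h import *
s=arm.read_state();p=arm.camera_params("wrist")
K,R,t=[np.array(p[k]) for k in("intrinsics","R","t")]
T=Rn.from_quat(s["ee_rot"])
def wray(u,v):
    a,b=(u-K[0,2])/K[0,0],(v-K[1,2])/K[1,1];th=np.hypot(a,b)
    d=np.array([np.sin(th)*a/th,np.sin(th)*b/th,np.cos(th)]);return T.inv().apply(-R.T@t-s["position"]),T.inv().apply(R.T@d)
def show(n,u,v,zs):
    o,d=wray(u,v)
    for z in zs: print(n,z,o+d*(z-o[2])/d[2])
show("ball",320,278,(-20,-16,-12))
# body top edge (near ball) upper face in view: 23 mm above ball
show("bodyedge",320,40+268*.8,(-43,-39,-35)); show("bodyfar",320,40+18*.8,(-43,-39,-35))
w=arm.get_image("wrist");cv2.imwrite("pics/w4.png",cv2.resize(w[220:360,230:410],(720,560),interpolation=2)[:,:,::-1])
```

```text
ball -20 [  0.023   0.514 -20.   ]
ball -16 [ -2.204   0.535 -16.   ]
ball -12 [ -4.431   0.556 -12.   ]
bodyedge -43 [ 22.448   0.393 -43.   ]
bodyedge -39 [ 20.605   0.414 -39.   ]
bodyedge -35 [ 18.762   0.435 -35.   ]
bodyfar -43 [ 90.445   0.46  -43.   ]
bodyfar -39 [ 91.314   0.483 -39.   ]
bodyfar -35 [ 92.184   0.507 -35.   ]
```

View pics/w4.png

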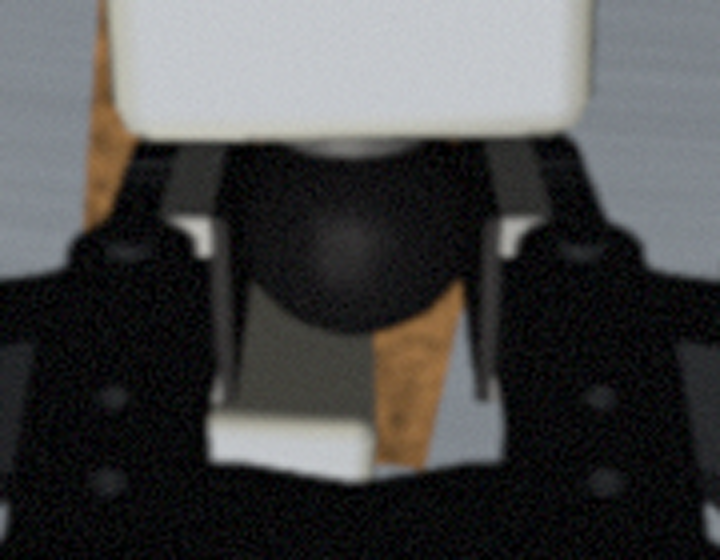

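The ball is centred in the pads at crop (350,245) and the body edge at row 135 is clear, so it's pad friction holding the flask level. I'll lower it nearly to the strip and loosen the grip step by step so it can swing while I lift.

>>> servo_tool(
  rows=[
    [[20,0,0,40,0,0,0],[20,0,0,80,0,0,0],[20,0,0,92,0,0,0],[20,0,0,92,0,0,0],[24.8,0,0,92,0,0,0],[24.8,0,0,92,0,0,0],[24.8,0,0,92,0,0,0]],
  ],
)

```text
clock: 5.98
position: [502.0, 302.9, 18.3]
ee_rot: [0.999, 0.05, 0.001, -0.001]
contact_force: [-0.1, 0.5, -2.6]
gripper_width: 24.9
grasp_force: 57.5
```

>>> servo_tool(
  rows=[
    [[25.6,0,0,0,0,0,0],[25.6,0,0,0,0,0,0],[25.6,0,0,0,0,0,0]],
  ],
)

```text
clock: 6.35
position: [501.6, 302.5, 17.3]
ee_rot: [0.999, 0.05, -0.0, 0.0]
contact_force: [-0.9, -0.3, -2.6]
gripper_width: 25.5
grasp_force: 37.0
```

>>> servo_tool(
  rows=[
    [[26.2,0,0,0,0,0,0],[26.2,0,0,0,0,0,0],[26.2,0,0,0,0,0,0]],
  ],
)

```text
clock: 6.72
position: [501.6, 302.5, 17.4]
ee_rot: [0.999, 0.05, 0.0, -0.0]
contact_force: [-0.4, 0.2, -2.3]
gripper_width: 26.5
grasp_force: 23.4
```

Grip force follows the commanded opening. I'll loosen a bit more and lift.

>>> servo_tool(
  rows=[
    [[26.8,0,0,0,0,0,0],[26.8,0,0,-5,0,0,0],[26.8,0,0,-10,0,0,0],[26.8,0,0,-15,0,0,0],[26.8,0,0,-20,0,0,0],[26.8,0,0,-20,0,0,0]],
  ],
)

```text
clock: 7.48
position: [501.6, 302.6, 37.9]
ee_rot: [0.999, 0.05, 0.0, -0.0]
contact_force: [-0.3, 0.2, 0.3]
gripper_width: 27.1
grasp_force: 12.0
```

Run:
```python
from h import *
s=arm.read_state();print(s["wrist_torque"],s["grasp_force"])
w=arm.get_image("wrist");g=w[:220,250:390].min(2);m=(g>170).sum(1);print([int(x) for x in m[::10]])
```

```text
[0.058 0.227 0.045] 11.986897140741348
[0, 0, 0, 0, 0, 0, 0, 95, 97, 99, 101, 102, 102, 103, 105, 105, 106, 106, 106, 107, 107, 108]
```

>>> servo_tool(
  rows=[
    [[26.8,0,0,-6,0,0,0],[26.8,0,0,-12,0,0,0],[26.8,0,0,-18,0,0,0],[26.8,0,0,-24,0,0,0],[26.8,0,0,-24,0,0,0]],
  ],
)

```text
clock: 8.15
position: [501.6, 302.6, 62.1]
ee_rot: [0.999, 0.05, 0.0, -0.0]
contact_force: [-2.1, -0.4, 1.4]
gripper_width: 26.5
grasp_force: 12.0
```

```bash
cat >> h.py <<'E'
def white(tag):
    w=arm.get_image("wrist");m=((w.min(2)>165)*255).astype(np.uint8)
    n,l,s,c=cv2.connectedComponentsWithStats(m)
    print("wrist",[(s[i].tolist(),c[i].round().tolist()) for i in range(1,n) if s[i][4]>800])
    im=arm.get_image("scene");cv2.imwrite(f"pics/{tag}.png",np.hstack([cv2.resize(im[80:240,310:470],(400,400),interpolation=2),cv2.resize(w[40:360,160:480],(400,400))])[:,:,::-1])
    sm=((im.min(2)>170)*255).astype(np.uint8)[120:240,320:480];n,l,s,c=cv2.connectedComponentsWithStats(sm)
    print("scene",[(s[i].tolist(),(c[i]+[320,120]).round(1).tolist()) for i in range(1,n) if s[i][4]>20])
E
python3 - <<'E'
from h import *
st();white("s5");print(arm.read_state()["wrist_torque"])
E
```

```text
clk 8.15 pos [501.578 302.567  62.136] F [-2.075 -0.355  1.429] w 26.5 gf 12.0 j [ 0.819  0.49  -0.298 -0.    -0.782  0.852]
wrist [([266, 92, 103, 137, 11789], [315.0, 161.0])]
scene [([16, 21, 21, 11, 122], [346.3, 145.6]), ([60, 36, 25, 28, 328], [391.9, 169.1]), ([102, 58, 22, 17, 163], [432.1, 187.3]), ([123, 71, 26, 15, 168], [454.7, 198.5])]
[ 0.076  0.491 -0.005]
```

View pics/s5.png

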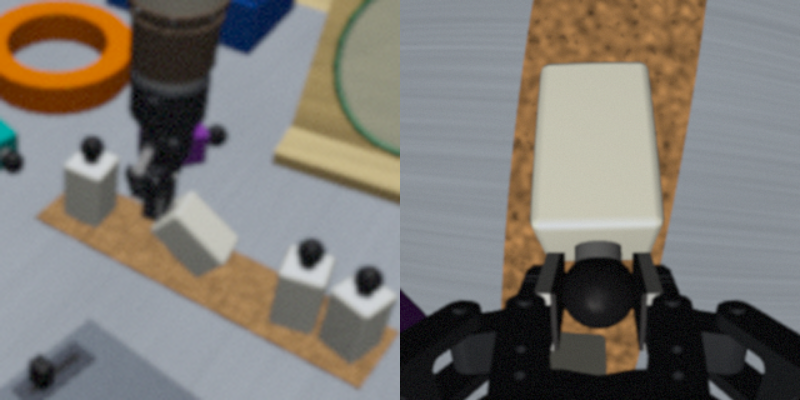

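The flask is swinging about the ball and has reached about 45° with its base on the strip. The fingertips now get near the body because the ball sits 17 mm from the tips. I'll lay it back, regrip with the ball nearer the tips, and lift again with the light grip.

>>> servo_tool(
  rows=[
    [[26.8,0,0,8,0,0,0],[26.8,0,0,16,0,0,0],[26.8,0,0,24,0,0,0],[26.8,0,0,32,0,0,0],[26.8,0,0,40,0,0,0],[26.8,0,0,46,0,0,0],[26.8,0,0,51,0,0,0],[26.8,0,0,51,0,0,0]],
  ],
)

```text
clock: 9.25
position: [501.9, 302.6, 10.3]
ee_rot: [0.999, 0.05, 0.0, -0.0]
contact_force: [-0.0, -1.0, -1.2]
gripper_width: 26.9
grasp_force: 11.9
```

>>> servo_tool(
  rows=[
    [[45,0,0,0,0,0,0],[45,0,0,0,0,0,0],[45,0,0,0,0,0,0],[45,0,0,-5.5,0,0,0],[45,0,0,-5.5,0,0,0]],
  ],
)

```text
clock: 9.88
position: [502.0, 302.8, 16.5]
ee_rot: [0.999, 0.05, 0.001, -0.0]
contact_force: [0.1, 0.8, -0.0]
gripper_width: 44.9
grasp_force: 0.0
```

Run:
```python
from h import *
st();white("s6")
s=arm.read_state();p=arm.camera_params("wrist");K,R,t=[np.array(p[k]) for k in("intrinsics","R","t")]
w=arm.get_image("wrist")[225:300,285:355];m=((w.max(2)<60)*255).astype(np.uint8)
n,l,q,c=cv2.connectedComponentsWithStats(m);print([(q[i].tolist(),(c[i]+[285,225]).round().tolist()) for i in range(1,n) if q[i][4]>100])
T=Rn.from_quat(s["ee_rot"])
for dx in(-6,-3,0,3,6):
    X=np.array([*s["position"][:2],26])+[dx,0,0];c=R@X+t;r=np.hypot(c[0],c[1]);th=np.arctan2(r,c[2]);print(dx,K[0,2]+K[0,0]*th*c[0]/r,K[1,2]+K[1,1]*th*c[1]/r)
```

```text
clk 9.88 pos [501.987 302.846  16.515] F [ 0.074  0.811 -0.027] w 44.9 gf 0.0 j [ 0.819  0.554 -0.333  0.    -0.683  0.852]
wrist [([254, 63, 120, 190, 21479], [315.0, 157.0])]
scene [([16, 21, 21, 11, 121], [346.2, 145.6]), ([57, 45, 31, 19, 347], [391.8, 173.9]), ([102, 58, 22, 17, 161], [432.2, 187.3]), ([123, 71, 26, 15, 167], [454.7, 198.5])]
[([6, 29, 56, 44, 1989], [319.0, 274.0])]
-6 317.63631632514495 278.70490303110296
-3 318.2373730561598 273.3727931641482
0 318.8482361069655 267.94009636511265
3 319.4687563524672 262.40742069646416
6 320.0987525373496 256.77565488181045
```

Run:
```python
from h import *
w=arm.get_image("wrist");print(w[235:330:3,318:323].mean((1,2)).round().astype(int).tolist());print(w[272,270:370:3].mean(1).round().astype(int).tolist())
```

```text
[196, 197, 195, 197, 197, 188, 143, 67, 17, 16, 21, 25, 34, 45, 48, 40, 29, 29, 22, 19, 20, 64, 89, 100, 110, 116, 103, 98, 103, 98, 100, 93]
[2, 9, 88, 93, 95, 93, 90, 20, 15, 15, 22, 19, 16, 36, 42, 42, 42, 35, 29, 31, 19, 21, 10, 17, 13, 17, 87, 96, 91, 84, 86, 48, 10, 16]
```

The ball is centred (row 268.5, column 318.6). I'll close lightly and lift.

>>> servo_tool(
  rows=[
    [[26.6,0,0,0,0,0,0],[26.6,0,0,0,0,0,0],[26.6,0,0,0,0,0,0],[26.6,0,0,-6,0,0,0],[26.6,0,0,-12,0,0,0],[26.6,0,0,-18,0,0,0],[26.6,0,0,-24,0,0,0],[26.6,0,0,-30,0,0,0],[26.6,0,0,-36,0,0,0],[26.6,0,0,-36,0,0,0]],
  ],
)

```text
clock: 11.32
position: [501.5, 302.5, 52.4]
ee_rot: [0.999, 0.05, 0.0, -0.0]
contact_force: [-0.4, 0.7, -0.5]
gripper_width: 27.0
grasp_force: 11.3
```

>>> servo_tool(
  rows=[
    [[26.6,0,0,-6,0,0,0],[26.6,0,0,-12,0,0,0],[26.6,0,0,-18,0,0,0],[26.6,0,0,-22,0,0,0],[26.6,0,0,-22,0,0,0]],
  ],
)

```text
clock: 11.95
position: [501.6, 302.6, 74.4]
ee_rot: [0.999, 0.05, 0.0, -0.0]
contact_force: [-1.5, 0.6, 1.2]
gripper_width: 26.5
grasp_force: 11.3
```

Run:
```python
from h import *
st();white("s7")
```

```text
clk 11.95 pos [501.592 302.572  74.398] F [-1.477  0.595  1.161] w 26.5 gf 11.3 j [ 0.819  0.475 -0.287 -0.    -0.809  0.852]
wrist [([269, 104, 96, 145, 9961], [315.0, 176.0])]
scene [([16, 21, 21, 11, 121], [346.2, 145.6]), ([59, 35, 24, 28, 291], [390.4, 167.9]), ([102, 58, 22, 17, 162], [432.1, 187.3]), ([123, 71, 26, 15, 169], [454.7, 198.5])]
```

```bash
cat >> h.py <<'E'
def wproj(p,X):
    K,R,t=[np.array(p[k]) for k in("intrinsics","R","t")]
    c=R@np.asarray(X,float)+t;r=np.hypot(c[0],c[1]);th=np.arctan2(r,c[2]);return K[0,2]+K[0,0]*th*c[0]/r,K[1,2]+K[1,1]*th*c[1]/r
def pred(dz,yaw=0.10):
    """rows seen for flask leaning by a from horizontal, ball dz above TCP"""
    s=arm.read_state();p=arm.camera_params("wrist")
    f=np.array([np.cos(yaw),np.sin(yaw),0]);b=s["position"]+[0,0,dz]
    for a in range(0,91,15):
        A=np.radians(a);d=f*np.cos(A)-np.array([0,0,1])*np.sin(A);n=f*np.sin(A)+np.array([0,0,1])*np.cos(A);y=np.cross(n,d)
        print(a,"base edge",round(wproj(p,b+92*d+23*n)[1]),"w",round(abs(wproj(p,b+92*d+23*n+23*y)[0]-wproj(p,b+92*d+23*n-23*y)[0])),"top edge",round(wproj(p,b+17*d+23*n)[1]),"w",round(abs(wproj(p,b+17*d+23*n+23*y)[0]-wproj(p,b+17*d+23*n-23*y)[0])),"ball",round(wproj(p,b)[1]),"basez",round((b+92*d-23*n)[2]))
def prof():
    w=arm.get_image("wrist").astype(int)
    print("col320",[(r,int(w[r,313:318].mean())) for r in range(40,310,6)])
    for r in range(90,260,10):
        c=np.where(w[r,230:400].min(1)>145)[0]
        print((r,len(c)),end=" ")
E
python3 - <<'E'
from h import *
prof();pred(10);pred(16)
E
```

```text
col320 [(40, 108), (46, 97), (52, 87), (58, 99), (64, 98), (70, 100), (76, 102), (82, 100), (88, 105), (94, 98), (100, 123), (106, 176), (112, 177), (118, 178), (124, 178), (130, 179), (136, 179), (142, 179), (148, 179), (154, 180), (160, 179), (166, 181), (172, 180), (178, 181), (184, 182), (190, 181), (196, 182), (202, 182), (208, 186), (214, 216), (220, 190), (226, 187), (232, 81), (238, 83), (244, 5), (250, 13), (256, 15), (262, 24), (268, 32), (274, 60), (280, 48), (286, 29), (292, 25), (298, 88), (304, 69)]
(90, 0) (100, 5) (110, 98) (120, 86) (130, 82) (140, 85) (150, 83) (160, 106) (170, 88) (180, 91) (190, 92) (200, 95) (210, 104) (220, 91) (230, 68) (240, 42) (250, 5) 0 base edge 56 w 130 top edge 256 w 116 ball 268 basez 61
15 base edge 61 w 107 top edge 239 w 113 ball 268 basez 38
30 base edge 77 w 90 top edge 224 w 109 ball 268 basez 18
45 base edge 99 w 79 top edge 215 w 104 ball 268 basez 3
60 base edge 125 w 71 top edge 209 w 99 ball 268 basez -7
75 base edge 153 w 66 top edge 209 w 94 ball 268 basez -11
90 base edge 183 w 62 top edge 212 w 90 ball 268 basez -8
0 base edge 52 w 137 top edge 263 w 122 ball 274 basez 67
15 base edge 59 w 111 top edge 245 w 119 ball 274 basez 44
30 base edge 75 w 94 top edge 229 w 114 ball 274 basez 24
45 base edge 98 w 82 top edge 219 w 109 ball 274 basez 9
60 base edge 125 w 73 top edge 213 w 103 ball 274 basez -1
75 base edge 154 w 67 top edge 212 w 98 ball 274 basez -5
90 base edge 184 w 63 top edge 216 w 93 ball 274 basez -2
```

Geometry from the wrist view: the flask leans 47°, the ball is 10 mm above the TCP and the base edge rests on the strip. I'll carry the ball on an arc about that edge to tip it upright.

>>> servo_tool(
  rows=[
    [[26.8,6,0,-3.5,0,0,0],[26.8,13.5,0,-7,0,0,0],[26.8,21,0,-9.5,0,0,0],[26.8,29,0,-11.5,0,0,0],[26.8,38,0,-12.5,0,0,0],[26.8,46,0,-13,0,0,0],[26.8,52,0,-12.5,0,0,0],[26.8,52,0,-12.5,0,0,0]],
  ],
)

```text
clock: 13.1
position: [554.9, 308.4, 87.1]
ee_rot: [0.999, 0.05, 0.001, -0.001]
contact_force: [-0.3, 1.2, 5.4]
gripper_width: 27.0
grasp_force: 11.5
```

Run:
```python
from h import *
st();prof();print();pred(10)
```

```text
clk 13.1 pos [554.884 308.387  87.069] F [-0.27   1.196  5.407] w 27.0 gf 11.5 j [ 0.762  0.528 -0.149  0.001 -0.892  0.909]
col320 [(40, 203), (46, 201), (52, 197), (58, 192), (64, 186), (70, 176), (76, 125), (82, 90), (88, 98), (94, 104), (100, 102), (106, 95), (112, 119), (118, 108), (124, 94), (130, 76), (136, 107), (142, 104), (148, 100), (154, 108), (160, 98), (166, 88), (172, 91), (178, 91), (184, 92), (190, 93), (196, 93), (202, 94), (208, 95), (214, 180), (220, 218), (226, 218), (232, 217), (238, 166), (244, 34), (250, 11), (256, 14), (262, 18), (268, 23), (274, 37), (280, 66), (286, 46), (292, 27), (298, 24), (304, 106)]
(90, 0) (100, 17) (110, 14) (120, 11) (130, 12) (140, 22) (150, 15) (160, 12) (170, 29) (180, 38) (190, 15) (200, 21) (210, 5) (220, 102) (230, 87) (240, 68) (250, 19) 
0 base edge 56 w 129 top edge 256 w 116 ball 268 basez 74
15 base edge 61 w 106 top edge 238 w 113 ball 268 basez 51
30 base edge 77 w 90 top edge 224 w 109 ball 268 basez 31
45 base edge 99 w 79 top edge 214 w 104 ball 268 basez 16
60 base edge 125 w 71 top edge 209 w 99 ball 268 basez 6
75 base edge 153 w 66 top edge 209 w 94 ball 268 basez 2
90 base edge 183 w 62 top edge 212 w 90 ball 268 basez 5
```

It is now nearly upright: the top face shows at rows 212–238, with the shaded side above it. I'll finish the arc and ease off the downward press.

>>> servo_tool(
  rows=[
    [[26.8,6,0,0,0,0,0],[26.8,12,0,1,0,0,0],[26.8,15,0,1,0,0,0],[26.8,15,0,0,0,0,0],[26.8,15,0,0,0,0,0]],
  ],
)

```text
clock: 13.78
position: [567.8, 309.0, 85.7]
ee_rot: [0.999, 0.05, -0.001, 0.0]
contact_force: [0.7, 1.5, 1.8]
gripper_width: 26.5
grasp_force: 11.4
```

Run:
```python
from h import *
st();prof();print();pred(10)
```

```text
clk 13.78 pos [567.841 308.964  85.739] F [0.729 1.528 1.755] w 26.5 gf 11.4 j [ 0.748  0.548 -0.115 -0.001 -0.91   0.923]
col320 [(40, 210), (46, 210), (52, 210), (58, 210), (64, 208), (70, 207), (76, 205), (82, 204), (88, 201), (94, 198), (100, 166), (106, 93), (112, 97), (118, 105), (124, 89), (130, 121), (136, 98), (142, 98), (148, 84), (154, 103), (160, 102), (166, 98), (172, 109), (178, 78), (184, 74), (190, 74), (196, 75), (202, 76), (208, 75), (214, 105), (220, 206), (226, 217), (232, 216), (238, 217), (244, 26), (250, 7), (256, 12), (262, 18), (268, 21), (274, 34), (280, 52), (286, 61), (292, 26), (298, 23), (304, 112)]
(90, 88) (100, 41) (110, 0) (120, 1) (130, 4) (140, 0) (150, 1) (160, 5) (170, 26) (180, 2) (190, 3) (200, 2) (210, 9) (220, 92) (230, 88) (240, 93) (250, 22) 
0 base edge 56 w 130 top edge 256 w 116 ball 268 basez 73
15 base edge 61 w 107 top edge 239 w 114 ball 268 basez 50
30 base edge 77 w 91 top edge 225 w 109 ball 268 basez 30
45 base edge 99 w 79 top edge 215 w 104 ball 268 basez 14
60 base edge 125 w 71 top edge 210 w 99 ball 268 basez 5
75 base edge 153 w 66 top edge 209 w 94 ball 268 basez 1
90 base edge 182 w 62 top edge 212 w 90 ball 268 basez 4
```

It stands upright at lane x≈+12. I'll grip firmly, lift a few millimetres, carry it to the centre of the gap, square it up and lower it.

>>> servo_tool(
  rows=[
    [[22,0,0,0,0,0,0],[22,0,0,0,0,0,0],[22,0,0,-6,0,0,0],[22,-10,-0.5,-6,0,0,0.05],[22,-20,-1,-6,0,0,0.1],[22,-27,-1.4,-6,0,0,0.146],[22,-27,-1.4,-6,0,0,0.146],[22,-27,-1.4,-6,0,0,0.146],[22,-27,-1.4,-3,0,0,0.146],[22,-27,-1.4,-3,0,0,0.146]],
  ],
)

```text
clock: 15.08
position: [541.1, 307.6, 88.7]
ee_rot: [1.0, -0.023, -0.0, 0.0]
contact_force: [0.1, -0.2, -3.0]
gripper_width: 24.7
grasp_force: 59.1
```

Run:
```python
from h import *
st();prof();print();pred(10,-.046)
```

```text
clk 15.07 pos [541.121 307.555  88.745] F [ 0.086 -0.181 -2.97 ] w 24.7 gf 59.1 j [ 0.776  0.51  -0.177 -0.    -0.886  0.749]
col320 [(40, 214), (46, 174), (52, 74), (58, 74), (64, 73), (70, 85), (76, 102), (82, 118), (88, 104), (94, 94), (100, 90), (106, 106), (112, 116), (118, 119), (124, 111), (130, 111), (136, 82), (142, 116), (148, 107), (154, 92), (160, 116), (166, 127), (172, 113), (178, 79), (184, 79), (190, 78), (196, 78), (202, 79), (208, 79), (214, 130), (220, 214), (226, 219), (232, 219), (238, 221), (244, 26), (250, 9), (256, 15), (262, 19), (268, 22), (274, 37), (280, 53), (286, 62), (292, 26), (298, 24), (304, 98)]
(90, 24) (100, 2) (110, 8) (120, 15) (130, 19) (140, 37) (150, 18) (160, 37) (170, 21) (180, 10) (190, 8) (200, 18) (210, 1) (220, 100) (230, 89) (240, 107) (250, 18) 
0 base edge 56 w 130 top edge 256 w 116 ball 268 basez 76
15 base edge 61 w 107 top edge 239 w 114 ball 268 basez 53
30 base edge 77 w 90 top edge 224 w 109 ball 268 basez 33
45 base edge 99 w 79 top edge 215 w 104 ball 268 basez 18
60 base edge 125 w 71 top edge 209 w 99 ball 268 basez 8
75 base edge 153 w 66 top edge 209 w 94 ball 268 basez 4
90 base edge 183 w 62 top edge 212 w 90 ball 268 basez 7
```

Held clear of the strip (Fz −3), upright. I'm lowering gently, loosening, then opening.

>>> servo_tool(
  rows=[
    [[24.6,0,0,2,0,0,0],[24.6,0,0,4,0,0,0],[24.6,0,0,4,0,0,0],[26.6,0,0,4,0,0,0],[26.6,0,0,4,0,0,0],[26.6,0,0,4,0,0,0]],
  ],
)

```text
clock: 15.88
position: [541.8, 308.3, 86.0]
ee_rot: [1.0, -0.023, 0.001, -0.001]
contact_force: [0.8, -0.1, 3.3]
gripper_width: 26.5
grasp_force: 14.7
```

Run:
```python
from h import *
st();prof();print();pred(13,-.046)
```

```text
clk 15.88 pos [541.831 308.323  85.973] F [ 0.834 -0.148  3.263] w 26.5 gf 14.7 j [ 0.777  0.513 -0.179  0.    -0.877  0.748]
col320 [(40, 214), (46, 181), (52, 73), (58, 74), (64, 73), (70, 75), (76, 109), (82, 119), (88, 106), (94, 98), (100, 87), (106, 101), (112, 119), (118, 118), (124, 111), (130, 112), (136, 90), (142, 106), (148, 117), (154, 93), (160, 121), (166, 126), (172, 123), (178, 77), (184, 78), (190, 79), (196, 78), (202, 79), (208, 79), (214, 123), (220, 212), (226, 219), (232, 219), (238, 220), (244, 30), (250, 11), (256, 14), (262, 16), (268, 24), (274, 35), (280, 52), (286, 63), (292, 26), (298, 25), (304, 98)]
(90, 16) (100, 2) (110, 14) (120, 15) (130, 20) (140, 32) (150, 11) (160, 30) (170, 8) (180, 17) (190, 14) (200, 22) (210, 12) (220, 117) (230, 89) (240, 112) (250, 24) 
0 base edge 54 w 133 top edge 260 w 119 ball 271 basez 76
15 base edge 60 w 109 top edge 241 w 116 ball 271 basez 53
30 base edge 76 w 92 top edge 227 w 112 ball 271 basez 33
45 base edge 99 w 80 top edge 217 w 107 ball 271 basez 18
60 base edge 125 w 72 top edge 211 w 101 ball 271 basez 8
75 base edge 154 w 66 top edge 211 w 96 ball 271 basez 4
90 base edge 184 w 63 top edge 214 w 92 ball 271 basez 7
```

>>> servo_tool(
  rows=[
    [[30,0,0,-1,0,0,0],[50,0,0,-1,0,0,0],[50,0,0,-1,0,0,0],[50,0,0,-20,0,0,0],[50,0,0,-60,0,0,0],[50,0,0,-120,0,0,0],[50,0,0,-120,0,0,0]],
  ],
)

```text
clock: 16.8
position: [543.7, 309.5, 211.3]
ee_rot: [1.0, -0.023, 0.005, -0.004]
contact_force: [-0.1, -0.3, -0.1]
gripper_width: 49.7
grasp_force: 0.0
```

Run:
```python
from h import *
st();p=arm.camera_params("top");t=arm.get_image("top")
cv2.imwrite("pics/t8.png",cv2.resize(t[88:260,205:280],None,fx=3.4,fy=3.4,interpolation=2)[:,:,::-1])
white("s8")
w=arm.get_image("wrist");pw=arm.camera_params("wrist")
print("pred ball wrist",wproj(pw,[540.9,307.7,95]),"near",wproj(pw,[411,313.7,95]))
m=((w.max(2)<60)*255).astype(np.uint8)[150:290,260:380];n,l,q,c=cv2.connectedComponentsWithStats(m);print([(q[i].tolist(),(c[i]+[260,150]).round().tolist()) for i in range(1,n) if q[i][4]>100])
print("scene pred top faces (z78)",[proj(arm.camera_params("scene"),X).round(1).tolist() for X in([411,313.7,78],[540.9,307.7,78],[670.8,301.7,78])])
# box frame
B=lambda x,y,z:at(p,325-.35+(x-265)/3.4,75-.35+y/3.4,z)
h1,h2=B(525,318,171),B(658,342,171);d=h1-h2;print("handle yaw",np.arctan2(d[1],d[0])-np.pi/2,"mid",(h1+h2)/2)
```

```text
clk 16.8 pos [543.65  309.487 211.343] F [-0.087 -0.336 -0.148] w 49.7 gf 0.0 j [ 0.777  0.394 -0.03   0.002 -1.135  0.748]
wrist [([292, 28, 58, 55, 1373], [320.0, 59.0]), ([289, 164, 53, 52, 1331], [316.0, 186.0]), ([298, 299, 43, 35, 817], [320.0, 312.0])]
scene [([16, 21, 21, 11, 120], [346.2, 145.6]), ([60, 40, 22, 12, 133], [390.4, 165.8]), ([102, 58, 22, 17, 163], [432.1, 187.3]), ([123, 71, 25, 15, 167], [454.7, 198.5])]
pred ball wrist (np.float64(317.89479128087174), np.float64(202.20463302126012)) near (np.float64(318.216713971118), np.float64(326.71395433655266))
[([39, 29, 30, 31, 716], [313.0, 194.0]), ([0, 95, 9, 45, 375], [264.0, 268.0]), ([109, 95, 11, 45, 459], [374.0, 267.0])]
scene pred top faces (z78) [[346.1, 142.9], [386.9, 162.6], [432.5, 184.6]]
handle yaw -0.157232502687628 mid [ 546.187 -103.282  171.   ]
```

The flask stands: its top faces in the scene view (390,166) and wrist view (316,186) match an upright flask in the gap, and the neighbours' blobs haven't moved. Box yaw is about −0.17, and the handle's middle is at (545.5,−104,171) by both the bar ends and the cover corners. I'm heading there.

Run:
```python
from h import *
go([545.5,-103.8,205],-1.741)
```

```text
shift [ 24.  410.4  -0.6] turn [0.004 0.    1.695] clk 17.0
```

>>> servo_tool(
  rows=[
    [[50,24,410,-5,0,0,1.695],[50,24,410,-5,0,0,1.695],[50,24,410,-5,0,0,1.695],[50,24,410,-5,0,0,1.695],[50,24,410,-5,0,0,1.695],[50,24,410,-5,0,0,1.695],[50,24,410,-5,0,0,1.695],[50,24,410,-5,0,0,1.695],[50,24,410,-5,0,0,1.695],[50,24,410,-5,0,0,1.695]],
  ],
)

```text
clock: 18.25
position: [545.7, -103.0, 208.7]
ee_rot: [-0.645, 0.764, 0.001, -0.001]
contact_force: [-1.5, -0.0, 0.7]
gripper_width: 50.0
grasp_force: 0.0
```

>>> servo_tool(
  rows=[
    [[40,0,0,0,0,0,0],[40,0,0,0,0,0,0]],
  ],
)

```text
clock: 18.5
position: [546.3, -102.6, 210.0]
ee_rot: [-0.645, 0.764, 0.0, -0.0]
contact_force: [0.5, 0.3, 1.0]
gripper_width: 40.1
grasp_force: 0.0
```

Run:
```python
from h import *
st();go([545.5,-103.8,153],-1.741)
w=arm.get_image("wrist");pw=arm.camera_params("wrist");cv2.imwrite("pics/w9.png",w[:,:,::-1])
t=arm.get_image("top");p=arm.camera_params("top")
# top check of standing ball
u,v=proj(p,[540.9,307.7,95]).round().astype(int);m=((t.max(2)<70)*255).astype(np.uint8)
n,l,q,c=cv2.connectedComponentsWithStats(m[90:260,205:280]);
for i in range(1,n):
    if 25<q[i][4]<300: print(q[i].tolist(),at(p,*(c[i]+[205,90]),95))
for n,X in dict(h1=(552.8,-61.6,171),h2=(539.6,-145,171),mid=(545.5,-103.8,171)).items(): print(n,wproj(pw,X))
d=((w.max(2)<50)*255).astype(np.uint8);d[300:]=0
n,l,q,c=cv2.connectedComponentsWithStats(d)
print([(q[i].tolist(),c[i].round().tolist()) for i in range(1,n) if q[i][4]>150])
```

```text
clk 18.5 pos [ 546.337 -102.64   209.969] F [0.481 0.309 1.011] w 40.1 gf 0.0 j [ 0.106  0.285 -0.196  0.    -1.091 -0.274]
shift [ 1.3  0.6 57. ] turn [ 0.001 -0.     0.002] clk 18.5
[32, 2, 9, 10, 79] [730.185 299.934  95.   ]
[44, 10, 8, 18, 56] [701.309 271.35   95.   ]
[29, 26, 10, 11, 83] [670.405 302.66   95.   ]
[23, 78, 10, 10, 80] [548.645 312.107  95.   ]
[37, 137, 2, 15, 27] [409.484 282.587  95.   ]
[19, 138, 10, 10, 87] [410.696 314.264  95.   ]
h1 (np.float64(320.4924161527366), np.float64(288.06399755007783))
h2 (np.float64(318.88023346666284), np.float64(162.81418760156004))
mid (np.float64(320.72526384874476), np.float64(229.09169044343219))
[([0, 0, 97, 201, 10499], [49.0, 97.0]), ([462, 0, 23, 19, 262], [473.0, 7.0]), ([313, 158, 17, 135, 1646], [320.0, 226.0]), ([263, 244, 16, 56, 573], [272.0, 272.0]), ([359, 244, 16, 56, 556], [365.0, 272.0]), ([37, 249, 92, 51, 1676], [96.0, 269.0]), ([160, 253, 105, 47, 1789], [223.0, 287.0]), ([373, 253, 107, 47, 1786], [415.0, 288.0]), ([36, 273, 69, 27, 1351], [68.0, 286.0])]
```

View pics/w9.png

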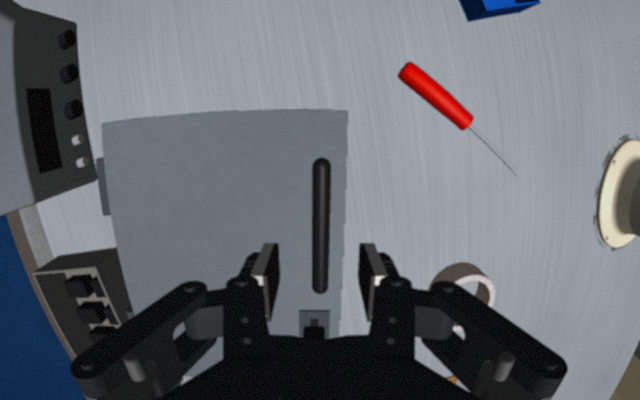

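The bar is at column 320, rows 158–293, centred between the fingers. The top view puts the standing flask's ball at (549,312), near lane x −7 and 4.5 mm off the centre line, with the neighbours unmoved. I'm descending and gripping the bar.

>>> servo_tool(
  rows=[
    [[40,1,0.5,30,0,0,0],[40,1,0.5,57,0,0,0],[40,1,0.5,57,0,0,0],[40,1,0.5,57,0,0,0],[5,1,0.5,57,0,0,0],[5,1,0.5,57,0,0,0],[5,1,0.5,57,0,0,0],[5,1,0.5,57,0,0,0],[5,1,0.5,57,0,0,0],[5,1,0.5,57,0,0,0]],
  ],
)

```text
clock: 19.85
position: [545.1, -103.6, 154.4]
ee_rot: [-0.644, 0.765, 0.0, -0.0]
contact_force: [-3.5, 1.7, 4.5]
gripper_width: 8.7
grasp_force: 58.6
```

>>> servo_tool(
  rows=[
    [[5,0,0,-2,0,0,0],[5,0,0,-4,0,0,0],[5,0,0,-4,0,0,0]],
  ],
)

```text
clock: 20.23
position: [545.5, -103.6, 157.0]
ee_rot: [-0.644, 0.765, 0.0, -0.0]
contact_force: [-1.8, 0.8, -2.5]
gripper_width: 8.9
grasp_force: 58.5
```

>>> servo_tool(
  rows=[
    [[5,0,0,-2,0,0,0],[5,0,0,-4,0,0,0],[5,0,0,-4,0,0,0]],
  ],
)

```text
clock: 20.6
position: [546.7, -103.8, 161.7]
ee_rot: [-0.645, 0.765, -0.001, 0.001]
contact_force: [2.6, -1.3, -4.7]
gripper_width: 8.8
grasp_force: 58.4
```

>>> servo_tool(
  rows=[
    [[5,0,0,-2,0,0,0],[5,0,0,-4,0,0,0],[5,0,0,-4,0,0,0]],
  ],
)

```text
clock: 20.98
position: [547.9, -104.0, 166.0]
ee_rot: [-0.645, 0.764, -0.002, 0.002]
contact_force: [7.0, -2.1, -6.0]
gripper_width: 8.7
grasp_force: 58.3
```

The cover follows the hinge arc: +11.6 mm up and +2.8 mm in x, with only 6 N on z. That's past the 5 mm play, so it isn't caught and I'll leave the catch alone. Next I'll work out arc rows to open it.

```bash
cat > arc.py <<'E'
from h import *
L=17
def pose(th,k=.4):   # box frame x,z of TCP; tilt about box y
    t=k*th;bar=np.array([-182*np.cos(th)+41*np.sin(th),0,41*np.cos(th)+182*np.sin(th)])
    T=Rn.from_euler('y',t)*Rn.from_matrix(np.array([[0,-1,0],[-1,0,0],[0,0,-1.]]))  # tool x=-boxy, y=-boxx, z=down
    return bar+L*T.apply([0,0,1]),T
def rows(p0,T0,ths):
    for th in ths:
        p,T=pose(th);print(round(th,3),np.round(T0.inv().apply(p-p0),1),np.round((T0.inv()*T).as_rotvec(),3))
if __name__=="__main__":
    p,T=pose(0);rows(p+[0,0,12],T,np.arange(.1,.46,.05))
    p,T=pose(.45);rows(p,T,np.arange(.5,.86,.05))
E
python3 arc.py
```

```text
0.1 [ 0.  -4.3 -6. ] [-0.04  0.    0.  ]
0.15 [  0.   -7.2 -14.8] [-0.06  0.    0.  ]
0.2 [  0.  -10.4 -23.4] [-0.08  0.    0.  ]
0.25 [  0.  -14.1 -31.8] [-0.1  0.   0. ]
0.3 [  0.  -18.2 -40.1] [-0.12  0.    0.  ]
0.35 [  0.  -22.7 -48.1] [-0.14  0.    0.  ]
0.4 [  0.  -27.6 -55.9] [-0.16  0.    0.  ]
0.45 [  0.  -32.9 -63.4] [-0.18  0.    0.  ]
0.5 [ 0.  -4.3 -8.1] [-0.02  0.    0.  ]
0.55 [  0.   -8.9 -16. ] [-0.04  0.    0.  ]
0.6 [  0.  -14.  -23.6] [-0.06  0.    0.  ]
0.65 [  0.  -19.4 -31. ] [-0.08  0.    0.  ]
0.7 [  0.  -25.2 -38. ] [-0.1  0.   0. ]
0.75 [  0.  -31.3 -44.8] [-0.12  0.    0.  ]
0.8 [  0.  -37.8 -51.2] [-0.14  0.    0.  ]
0.85 [  0.  -44.6 -57.3] [-0.16  0.    0.  ]
```

>>> servo_tool(
  rows=[
    [[5,0,-4.3,-6,-0.04,0,0],[5,0,-7.2,-14.8,-0.06,0,0],[5,0,-10.4,-23.4,-0.08,0,0],[5,0,-14.1,-31.8,-0.1,0,0],[5,0,-18.2,-40.1,-0.12,0,0],[5,0,-22.7,-48.1,-0.14,0,0],[5,0,-27.6,-55.9,-0.16,0,0],[5,0,-32.9,-63.4,-0.18,0,0],[5,0,-32.9,-63.4,-0.18,0,0]],
  ],
)

```text
clock: 22.1
position: [575.8, -109.2, 228.7]
ee_rot: [-0.642, 0.761, 0.071, -0.06]
contact_force: [-4.8, 0.8, -0.1]
gripper_width: 8.7
grasp_force: 58.7
```

>>> servo_tool(
  rows=[
    [[5,0,-4.3,-8.1,-0.02,0,0],[5,0,-8.9,-16,-0.04,0,0],[5,0,-14,-23.6,-0.06,0,0],[5,0,-19.4,-31,-0.08,0,0],[5,0,-25.2,-38,-0.1,0,0],[5,0,-31.3,-44.8,-0.12,0,0],[5,0,-37.8,-51.2,-0.14,0,0],[5,0,-44.6,-57.3,-0.16,0,0],[5,0,-44.6,-57.3,-0.16,0,0],[5,0,-44.6,-57.3,-0.16,0,0]],
  ],
)

```text
clock: 23.35
position: [629.2, -118.9, 279.3]
ee_rot: [-0.635, 0.753, 0.13, -0.111]
contact_force: [-6.4, -0.2, 3.7]
gripper_width: 8.4
grasp_force: 58.6
```

Run:
```python
from h import *
st();s=arm.read_state()
# grasp point ->box frame angle
b=s["position"]-17*Rn.from_quat(s["ee_rot"]).apply([0,0,1]);H=np.array([733.5,-80.9,130])
r=b-H;c,si=np.cos(-.17),np.sin(-.17);x=c*r[0]+si*r[1];print("rel",x,r[2],"radius",np.hypot(x,r[2]),"theta",np.arctan2(r[2],-x)-np.arctan2(41,182),"y",-si*r[0]+c*r[1])
im=arm.get_image("scene");t=arm.get_image("top")
cv2.imwrite("pics/end.png",im[:,:,::-1])
o=cv2.imread("pics/top0.png")[:,:,::-1].astype(int)
D=(np.abs(t.astype(int)-o).sum(2)>60)
p=arm.camera_params("top");R=np.array([[c,-si,0],[si,c,0],[0,0,1]])
# predicted +y front corner & tab area of cover for various angles vs change in scene
ps=arm.camera_params("scene");os_=cv2.imread("pics/scene0.png")[:,:,::-1].astype(int);Ds=(np.abs(im.astype(int)-os_).sum(2)>60)
for th in(0,.3,.6,.85):
    f=lambda xx,yy,zz:H+R@np.array([-xx*np.cos(th)+zz*np.sin(th),yy,zz*np.cos(th)+xx*np.sin(th)])
    print(th,"corner+y scene",proj(ps,f(200,130,6)).round(),"top",proj(p,f(200,130,6)).round(),"corner-y top",proj(p,f(200,-130,6)).round())
for v in range(110,200,6): print(v,"".join("#" if D[v,u] else "." for u in range(325,470,3)))
for v in range(140,300,8): print(v,"".join("#" if Ds[v,u] else "." for u in range(240,430,4)))
```

```text
clk 23.35 pos [ 629.218 -118.914  279.281] F [-6.391 -0.198  3.693] w 8.4 gf 58.6 j [ 0.033  0.577  0.425 -0.067 -1.757 -0.204]
rel -90.6021643581685 165.28036398542685 radius 188.48435188508293 theta 0.8477812898239492 y -55.073648138080074
0 corner+y scene [344. 205.] top [334. 167.] corner-y top [449. 190.]
0.3 corner+y scene [348. 189.] top [336. 157.] corner-y top [459. 181.]
0.6 corner+y scene [360. 177.] top [340. 137.] corner-y top [470. 162.]
0.85 corner+y scene [375. 172.] top [344. 115.] corner-y top [480. 141.]
110 .......########..#######################.###..##.
116 ...........####..#######################.########
122 .......########..########################.#######
128 .......########..########################.#######
134 ......#########..########################.#######
140 ......#########..#########################.#.####
146 ......#########..######.###############..#.......
152 .....##########..######.###############.####.....
158 .....##########...########################.#.....
164 ....######..##.#############################.....
170 ............#.#.###########
[... 598 characters left out ...]
.####......
196 .............########################...........
204 .............#########################..........
212 ..............#########################.........
220 ...............##########.##############........
228 ................#####..#######....#######.......
236 ..............###############........#####......
244 ...........###################.........####.....
252 .........#.##...################..........###...
260 ......####...##.........#####................#..
268 ......###.......................................
276 ....#.###.......................................
284 ..#.#####.......................................
292 ....#######............................#........
```

The bar is held on its arc (radius 188.5 mm against 186.6 expected), the cover is at about 0.85 rad, and both views show the cover area changed to match. I'm handing in.

```bash
python3 -c "
from bench import arm
print(arm.job_done())"
```

```text
the job is handed in; nothing more can be done
None
```

I stood the fallen flask upright in the gap (about 4.5 mm off the centre line, neighbours not moved). The tug showed the cover was not caught, so I left the catch alone; I handed in holding the cover open at about 0.85 rad, with no verdict returned.

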